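# Clamp a stage spacer in the bench thickness gauge by its ratchet

### The arm

A 6-joint arm with a two-finger parallel gripper is mounted at the origin on the work surface. World frame = base frame: x ahead of the robot, y to its left, z up, the work surface at z = 0. Lengths are in mm, angles in rad, forces in N, time in s.
With the tool pointing down it reaches from about 350 to 975 mm from the base axis. Payload 7.1 kg.
Tool frame: the origin (TCP) lies on the front face of the gripper's body, between the roots of the fingers; the fingertips stand 80 mm ahead of it and the grasp point (between the pads) lies 61 mm ahead of it (env.tips_ahead is the distance from the TCP to the fingertips, in mm); z points along the fingers, y is the direction in which the jaws open and shut (so a half turn about z gives the same grasp; the last joint's range is limited). The gripper opens to 88 mm and grips with 3 to 60 N. Pads are 20 mm wide; open, the fingers measure 115 mm over their backs; the gripper's body (75 mm by 178 mm) begins 61 mm behind the grasp point.
Start: joints at [-1.184, 0.423, 1.63, -0, 1.089, -0.019], TCP at [246.737, -574.218, 302.675] pointing down, gripper open.
Joint ranges: [-3, 3], [-0.9, 2.11], [0.09, 2.58], [-1.31, 4.45], [0.11, 2.69], [-2.54, 2.54]. Speed limits (rad/s): [2.39, 2.39, 3.01, 3.14, 3.14, 3.14].

### API

Orientations are given as a unit quaternion [x, y, z, w].
In Python, from station import env, set_gripper, viewer, workorder gives the robot as it stands. Calls block until the motion is done:
- env.reach(position, orientation): joint-space move of the TCP to a pose.
- env.move_l(position, rot=None, rate=150, f_stop=None): straight line of the TCP; rot=None keeps the orientation; rate is the mean speed in mm/s. With f_stop (N) it stops when the force on the tool has changed by that much, and returns True; else False.
- env.move_joints(angles): joint-space move.
- set_gripper(opening): finger opening in mm; the grip force is fixed at half the most; returns when the fingers have stopped.
- env.hold(seconds).
- env.ik(position, orientation): joint angles nearest the present ones, or None.
- env.read_state(): the state.
- viewer.camera(name): name is "scene" or "top"; returns the picture (420x560x3 uint8, blue, green, red); there is no depth.
- viewer.camera_params(name): a dict with "fx", "fy", "cx", "cy" (pixels), "pose" (4x4, takes a point from camera to world coordinates). Camera axes: x right, y up, looking along -z (the intrinsics and any distortion apply to the point x, -y, -z); pixel columns grow to the right and rows downward; lengths in mm; the calibration is good to about 2 mm. A picture is of the moment at which its call begins. camera_params takes no time and is no camera call.
A pose or a line that the arm cannot do raises env.IKError and nothing moves.
- workorder.sign_off(): hands the job in, once; it reports no verdict.
The state is a dict: "time_s": time; "qpos": joint angles; "dq": joint speeds; "tau": joint torques, N m; "tool_pos": TCP position; "orientation": TCP orientation; "force": force on the tool from outside, world axes, zero at the start; "wrist_torque": the same for the moment, N m; "width": finger opening in mm.
Only numpy, scipy, OpenCV 4.12 (cv2) and the standard library are available. Lean on these libraries where they do the work, as an engineer would, in place of code of your own. Each camera call takes 0.05 s, during which the arm holds its last target.

### The job

Slide the brass stage spacer nose first into the thickness gauge, flat between its guides, until it presses lightly against the stop at the far end; do not ram it. Then turn the black ratchet knob on top of the gauge clockwise until it slips on the clamped spacer, stop once it has clearly slipped but before it has slipped 60 degrees, and let go, leaving the spacer clamped. Leave the bottle, the cup and the slide box where they are.

Things in the scene. Friction and masses are not known exactly. Their poses are not given: they have to be found in the camera images.
- gauge: Fixed gauge: grey base, white C-frame. Origin: underside of the base, straight below the vertical spindle axis. The spacer is pushed in along +x (entry side -x is open); z up. Column on the +y side (y 53 to 79 mm, 36 mm along x); the frame's arm, 36 mm along x, spans y -18 to 79 mm at z 75 to 105 mm. Above it a silver sleeve, 34 mm in diameter, z 107 to 135 mm, then the black ratchet knob.
- anvil (a point): Point on the flat anvil table, on the spindle axis (gauge z 30 mm); axes as the gauge's. The table is 40 mm wide, from x -110 to +36 mm; clear height 37 mm under the frame, less the spindle.
- mouth (a point): Middle of the mouth of the guides, on the anvil table, 60 mm before the spindle axis (gauge x -60 mm). The two dark guides, 8 mm high, are 36 mm apart here, narrow to 30 mm at x -36 mm and stay so up to x +25 mm (the spacer is 26 mm wide).
- end_stop: Blue bar across the far end of the guides, fixed and rigid, with a dark stop screw pointing to the entry; origin and axes as the gauge's. The screw's face, at z 32 to 40 mm, has been set anywhere from 5 to 20 mm past the spindle axis (not measured: feel for it); it does not yield. More than 15 N of the spacer on it is ramming.
- spindle: Steel rod, 16 mm in diameter, under the frame, with a brass tip 10 mm in diameter. Origin: centre of the rod's lower end. The tip sticks out 6 to 11 mm below it (set differently each time, not measured). Down 3 mm per radian of sleeve turned clockwise; at the start the tip is 2.9 to 9.1 mm over a lying spacer. The ratchet slips at about 18 N on the spacer; over 30 N is overload.
- knob_grip (a point): Point on the spindle axis inside the ratchet knob, 23 mm above the sleeve's top, a good height to grip. The knob is a black knurled cylinder, white line on top, 22 mm in diameter, 30 mm tall (gauge z 135 to 165 mm); it keeps its height when turned. Clockwise seen from above lowers the spindle.
- thimble (a joint): Angle of the sleeve that drives the spindle, rad, growing clockwise seen from above; at 0 the steel rod's lower end is 21.7 mm above the anvil. The tip meets a 6 mm spacer at 1.6 to 3.2, by its setting. Drag about 0.08 N m; it stays where it is left. The knob carries the sleeve round with it until the ratchet slips.
- ratchet (a joint): Slip of the ratchet knob relative to the sleeve, rad, 0 at the start, growing as the knob is turned on clockwise while the sleeve stands still. The ratchet slips at about 0.13 N m (the sleeve itself, if gripped, has no such limit and overloads the spacer). Turning the knob back (anticlockwise) loosens the spindle.
- spacer: Loose brass strip 110 mm long (x), 26 mm wide (y), 6 mm thick, about 0.12 kg, the last 20 mm of its nose (+x end) only 20 mm wide. Origin: centre of the strip's underside, +x towards the nose, z up. Upright red grip block at the -x end.
- nose (a point): Middle of the spacer's nose end face (spacer x +55 mm, 3 mm above its underside); spacer axes.
- grip (a point): Point to grip inside the red block, 28 mm above the strip's underside (spacer x -42 mm). The block is 24 mm long (x), 14 mm wide (y), 6 to 38 mm above the underside. With the nose on the stop screw it is 77 to 92 mm before the spindle axis.
- oil_bottle: Small amber bottle, 34 mm in diameter, 75 mm tall, standing; bystander. Origin: centre of the underside.
- sample_cup: White open cup, 52 mm across, 50 mm tall; bystander. Origin: centre of the underside.
- slide_box: Blue slide box, 85 x 60 x 26 mm; bystander. Origin: centre of the underside.
Things that resemble listed ones, but are neither listed nor needed, are in the scene too. Of the things that look like the gauge, the largest one is meant. Leave any purple look-alike of the spacer alone.

How it is judged:
By the outcome, as a careful person would: the job done as asked, in the order asked, and still so for the second after the job is handed in, with the robot touching nothing.
It also fails if it takes over 72 s, if anything falls off the work surface, if the arm or the gripper's body presses on something with over 40 N, if the wrist force passes 120 N, or if a joint passes its speed limit or range.

## Working session

There is one attempt and no reset: what is moved stays moved. The work goes in short steps, each a Python script; the robot and the scene stay as the last script left them, time stands still between calls to the robot, and variables do not carry over. Pictures are saved under pics/ and viewed, and the job is handed in when it is done.

```bash
ls; mkdir -p pics
python3 - <<'E'
from station import env,set_gripper,viewer,workorder
import cv2,numpy as np
for n in("scene","top"):
    im=viewer.camera(n);cv2.imwrite(f"pics/{n}0.png",im)
    p=viewer.camera_params(n);print(n,p)
s=env.read_state();print(s)
E
```

```text
pics
scene {'fx': 530.1617864267695, 'fy': 530.1617864267695, 'cx': 277.9994677759426, 'cy': 213.43483279934122, 'pose': array([[-2.37094855e-01, -5.76707072e-01,  7.81789603e-01,
         1.44677198e+03],
       [ 9.71449486e-01, -1.33716912e-01,  1.95973681e-01,
         2.40409154e+02],
       [-8.48091619e-03,  8.05933459e-01,  5.91945381e-01,
         7.83713659e+02],
       [ 0.00000000e+00,  0.00000000e+00,  0.00000000e+00,
         1.00000000e+00]])}
top {'fx': 431.80808759944017, 'fy': 431.80808759944017, 'cx': 274.3087727999452, 'cy': 207.6533146249383, 'pose': array([[-7.51368919e-03,  9.85877012e-01, -1.67302308e-01,
         4.06033963e+02],
       [-9.99801843e-01, -4.32226834e-03,  1.94317421e-02,
         3.18955440e+01],
       [ 1.84341824e-02,  1.67415160e-01,  9.85714130e-01,
         1.14666376e+03],
       [ 0.00000000e+00,  0.00000000e+00,  0.00000000e+00,
         1.00000000e+00]])}
{'time_s': 0.1, 'qpos': array([-1.18399726e+00,  4.23804498e-01,  1.63059318e+00,  2.12059172e-05,
        1.08861776e+00, -1.89980965e-02]), 'dq': array([-0.0016689 , -0.00108594, -0.00234141,  0.00137057, -0.0009344 ,
        0.00023502]), 'tau': array([ 2.50357789e-04, -5.45615709e+01, -2.74324715e+01,  6.45416742e-02,
        1.87648670e-02, -4.25336157e-05]), 'tool_pos': array([ 246.6013082 , -573.86940136,  301.96234751]), 'orientation': array([ 9.79487346e-01,  2.01504424e-01, -1.20856686e-04, -7.01112298e-04]), 'force': array([-0.11355972,  0.03762545,  0.69741969]), 'wrist_torque': array([-0.01387003, -0.07017477,  0.0231672 ]), 'width': 87.73922313081171}
```

View pics/scene0.png

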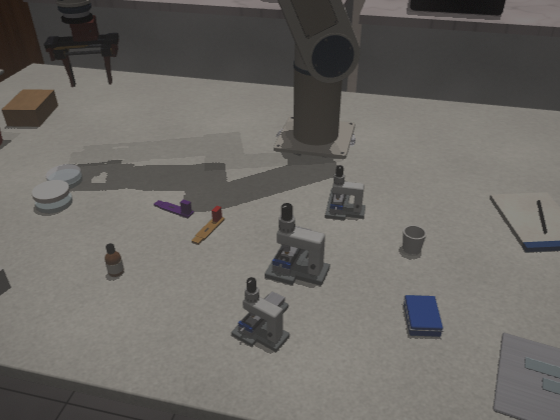

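View pics/top0.png

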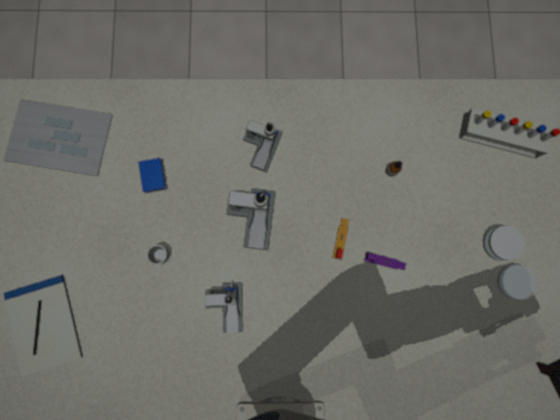

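The largest gauge is the middle one: knob at top (261,199), scene (287,212). The orange spacer is at top (342,238) with its red block at (339,254). I'll zoom in.

Run:
```python
import cv2,numpy as np
t=cv2.imread("pics/top0.png");s=cv2.imread("pics/scene0.png")
a=cv2.resize(t[180:280,220:360],None,fx=5.5,fy=5.5,interpolation=cv2.INTER_CUBIC)
b=cv2.resize(s[190:290,190:340],None,fx=5.3,fy=5.3,interpolation=cv2.INTER_CUBIC)
cv2.imwrite("pics/ta.png",cv2.convertScaleAbs(a,alpha=1.4));cv2.imwrite("pics/sb.png",cv2.convertScaleAbs(b,alpha=1.4))
```

```text
(no output)
```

View pics/ta.png

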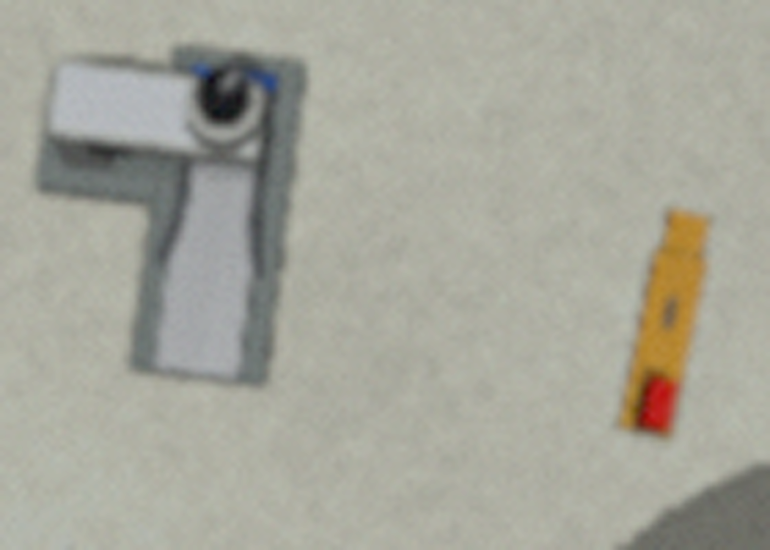

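View pics/sb.png

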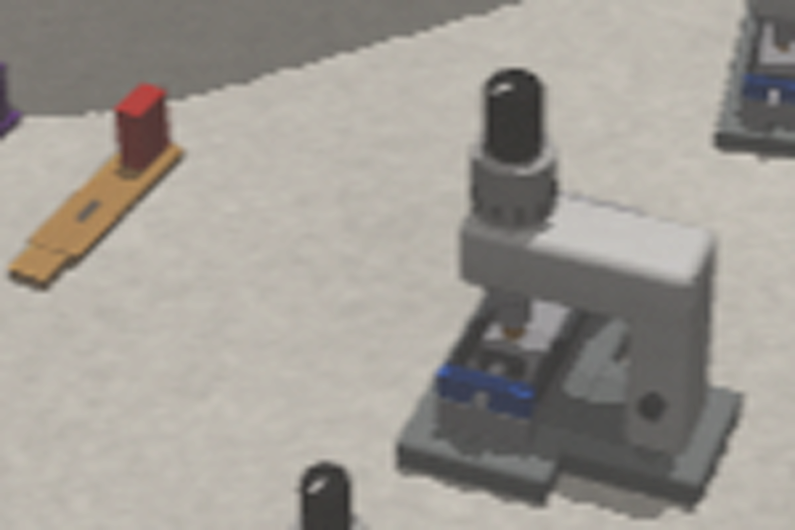

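```bash
cat > h.py <<'E'
import cv2,numpy as np
from station import env,set_gripper,viewer,workorder
P={n:viewer.camera_params(n) for n in("scene","top")}
def ray(n,u,v):
    p=P[n];d=np.array([(u-p['cx'])/p['fx'],-(v-p['cy'])/p['fy'],-1.0]);T=p['pose']
    return T[:3,3],T[:3,:3]@d
def onz(n,u,v,z):
    o,d=ray(n,u,v);return o+d*(z-o[2])/d[2]
def proj(n,X):
    p=P[n];T=p['pose'];c=T[:3,:3].T@(np.asarray(X,float)-T[:3,3])
    return np.array([p['cx']+p['fx']*c[0]/-c[2],p['cy']-p['fy']*c[1]/-c[2]])
def tri(uvs):
    A=np.zeros((3,3));b=np.zeros(3);L=[]
    for n,u,v in uvs:
        o,d=ray(n,u,v);d=d/np.linalg.norm(d);M=np.eye(3)-np.outer(d,d);A+=M;b+=M@o;L.append((o,M))
    X=np.linalg.solve(A,b);return X,[np.linalg.norm(M@(X-o)) for o,M in L]
E
cat > m.py <<'E'
from h import *
t=cv2.imread("pics/top0.png");s=cv2.imread("pics/scene0.png")
def cen(m):
    c=max(cv2.findContours(m,cv2.RETR_EXTERNAL,cv2.CHAIN_APPROX_NONE)[0],key=cv2.contourArea);return c
def masks(im,box,k=6):
    u0,v0,u1,v1=box
    a=cv2.resize(im[v0:v1,u0:u1],None,fx=k,fy=k,interpolation=cv2.INTER_CUBIC)
    return a,(lambda p:(np.asarray(p,float)+.5)/k-.5+[u0,v0])
# spacer
for n,im,box in(("top",t,(325,210,365,270)),("scene",s,(188,200,232,245))):
    a,f=masks(im,box);h=cv2.cvtColor(a,cv2.COLOR_BGR2HSV)
    o=cv2.inRange(h,(8,90,60),(28,255,255));r=cv2.inRange(h,(0,110,40),(7,255,255))|cv2.inRange(h,(170,110,40),(180,255,255))
    c=f(cen(o)[:,0]);w=np.array([onz(n,u,v,6)[:2] for u,v in c])
    print(n,"orange rect z6",cv2.minAreaRect(w.astype(np.float32)),cv2.boxPoints(cv2.minAreaRect(w.astype(np.float32))).round(1).tolist())
    c=f(cen(r)[:,0]);print(" red px",c.min(0),c.max(0),c.mean(0))
    rw=np.array([onz(n,u,v,38)[:2] for u,v in c]);print(" red z38",cv2.minAreaRect(rw.astype(np.float32)))
# knob
for n,im,box in(("top",t,(250,185,275,210)),("scene",s,(275,198,300,235))):
    a,f=masks(im,box);g=cv2.cvtColor(a,cv2.COLOR_BGR2GRAY)
    m=(g<70).astype(np.uint8)*255
    c=f(cen(m)[:,0]);print(n,"dark",c.min(0),c.max(0),c.mean(0))
# table edges, top: row profile
g=cv2.cvtColor(t,cv2.COLOR_BGR2GRAY)
for v in range(222,252,3):print(v,g[v,240:276].tolist())
E
python3 m.py
```

```text
top orange rect z6 ((516.9508666992188, -166.73605346679688), (25.76487922668457, 109.00286102294922), 76.35542297363281) [[460.8999938964844, -166.39999389648438], [566.9000244140625, -192.10000610351562], [573.0, -167.10000610351562], [467.0, -141.39999389648438]]
 red px [335.75       248.41666667] [342.91666667 257.91666667] [339.31774194 253.28225806]
 red z38 ((474.58624267578125, -155.94493103027344), (15.377545356750488, 24.4124755859375), 74.80066680908203)
scene orange rect z6 ((517.261962890625, -166.4761962890625), (26.87417221069336, 111.80084991455078), 76.17810821533203) [[459.79998779296875, -166.1999969482422], [568.2999877929688, -192.89999389648438], [574.7999877929688, -166.8000030517578], [466.20001220703125, -140.10000610351562]]
 red px [211.41666667 205.41666667] [220.58333333 211.91666667] [216.13472222 208.70833333]
 red z38 ((477.1052551269531, -156.1833953857422), (16.118885040283203, 26.03899574279785), 74.59642028808594)
top dark [253.08333333 189.91666667] [270.25       209.41666667] [263.9737037  198.38259259]
scene dark [280.75 202.75] [291.91666667 2
[... 1081 characters left out ...]
]
240 [123, 123, 123, 110, 89, 81, 80, 83, 97, 112, 119, 120, 118, 116, 118, 119, 118, 117, 121, 120, 122, 122, 121, 106, 90, 84, 83, 85, 82, 91, 113, 123, 123, 120, 121, 121]
243 [127, 126, 121, 109, 89, 82, 82, 82, 96, 113, 118, 120, 118, 119, 120, 118, 119, 123, 121, 122, 121, 122, 120, 107, 84, 79, 85, 77, 76, 91, 114, 121, 126, 122, 123, 122]
246 [124, 122, 119, 103, 86, 81, 79, 84, 96, 110, 110, 111, 114, 117, 118, 120, 120, 123, 124, 122, 123, 120, 116, 101, 87, 84, 85, 82, 90, 110, 121, 123, 122, 121, 122, 126]
249 [123, 124, 123, 124, 122, 125, 124, 122, 120, 119, 118, 118, 111, 109, 114, 112, 112, 110, 106, 101, 98, 97, 94, 88, 87, 85, 83, 88, 99, 113, 121, 124, 124, 122, 121, 118]
```

```bash
cat > g.py <<'E'
from h import *
t=cv2.imread("pics/top0.png");g=cv2.cvtColor(t,cv2.COLOR_BGR2GRAY).astype(float)
g=cv2.GaussianBlur(g,(1,3),0)
def cross(v,u0,u1,lev,up):
    for u in range(u0,u1):
        a,b=g[v,u],g[v,u+1]
        if (a<lev<=b if up else a>=lev>b): return u+(lev-a)/(b-a)
def fit(rows,u0,u1,lev,up,z,n):
    w=np.array([onz("top",cross(v,u0,u1,lev,up),v,z)[:2] for v in rows if cross(v,u0,u1,lev,up)])
    vx,vy,x,y=cv2.fitLine(w.astype(np.float32),cv2.DIST_HUBER,0,.01,.01).ravel()
    if vx<0:vx,vy=-vx,-vy
    res=np.abs((w-[x,y])@[-vy,vx]).max();print(n,"yaw",np.degrees(np.arctan2(vy,vx)),"pt",x,y,"res",res,len(w));return np.arctan2(vy,vx),np.array([x,y])
L=fit(range(233,246),246,256,100,True,30,"tabL")
R=fit(range(233,246),260,267,100,False,30,"tabR")
BR=fit(range(195,246),266,276,102,True,12,"baseR")
BL=fit(range(222,245),240,250,103,False,12,"baseL")
yaw=BR[0];d=np.array([np.cos(yaw),np.sin(yaw)]);nn=np.array([-d[1],d[0]])
print("width tab",(L[1]-R[1])@nn,"lat centre",(L[1]+R[1])@nn/2, "base lat centre",(BL[1]+BR[1])@nn/2,"base w",(BL[1]-BR[1])@nn)
# front edge of table
for u in range(250,263,2):print(u,[int(x) for x in g[240:256,u]])
# knob / sleeve in top, brute edges
print(g[185:212,252:272].astype(int))
E
python3 g.py
python3 - <<'E'
import cv2
t=cv2.imread("pics/top0.png");s=cv2.imread("pics/scene0.png")
a=cv2.resize(t[180:215,240:280],None,fx=15,fy=15,interpolation=cv2.INTER_CUBIC)
b=cv2.resize(s[198:238,270:305],None,fx=14,fy=14,interpolation=cv2.INTER_CUBIC)
cv2.imwrite("pics/tk.png",cv2.convertScaleAbs(a,alpha=1.6));cv2.imwrite("pics/sk.png",cv2.convertScaleAbs(b,alpha=1.8))
E
```

```text
tabL yaw -6.7555046 pt 515.11816 76.680534 res 0.6477378917048529 13
tabR yaw -5.936224 pt 512.558 37.950886 res 0.7844579997487621 13
baseR yaw -7.0477524 pt 570.22174 15.453766 res 1.2045933398821838 51
baseL yaw -6.8978486 pt 524.3604 89.525345 res 0.7217539160292649 23
width tab 38.75114 lat centre 119.9288 base lat centre 119.243675 base w 67.88488
250 [118, 118, 119, 119, 119, 117, 109, 101, 104, 115, 122, 124, 123, 123, 123, 124]
252 [118, 118, 119, 119, 120, 118, 111, 101, 100, 110, 120, 124, 125, 125, 125, 124]
254 [118, 118, 119, 119, 119, 119, 115, 105, 101, 111, 122, 126, 126, 125, 124, 124]
256 [118, 118, 118, 118, 119, 119, 118, 110, 104, 111, 122, 127, 127, 124, 124, 124]
258 [120, 120, 121, 121, 122, 123, 120, 111, 103, 108, 119, 125, 125, 126, 126, 125]
260 [121, 120, 120, 120, 121, 122, 120, 113, 104, 103, 112, 121, 123, 123, 123, 125]
262 [119, 119, 119, 120, 119, 118, 115, 108, 100, 99, 109, 119, 123, 124, 124, 124]
[[123 125 127 125 126 127 127 126 124 126 126 126 129 129 129 127 125 125
  124 123]
 [122 126 125 122 123 126 126 126 125 125 127 127 129 128 129 128
[... 1445 characters left out ...]
  51  59
   76  82]
 [130 124 111  95  92  97 101 103 104 103  99  96  90  81  77  67  51  59
   76  82]
 [127 127 118 101  87  85  87  91  94  92  87  84  85  89  87  72  50  63
   76  81]
 [114 116 114 105  89  80  76  75  78  77  76  83  96 106  97  73  53  67
   78  82]
 [ 92  94  97  96  89  82  74  69  70  73  76  89 104 111  97  68  56  71
   81  83]
 [ 73  71  77  82  83  79  73  70  70  73  77  87  96  98  86  61  57  72
   82  83]
 [ 66  60  67  79  83  81  79  77  77  76  78  81  83  82  72  55  57  73
   82  82]
 [ 65  56  69  88  93  93  93  90  89  87  87  86  84  80  67  52  59  75
   82  81]
 [ 66  57  75  98 105 104 102 100 101  99  98  97  95  87  69  53  63  77
   82  81]]
```

View pics/tk.png

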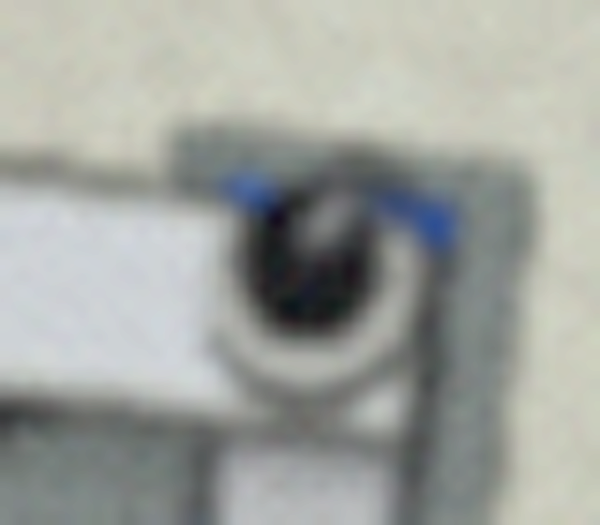

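View pics/sk.png

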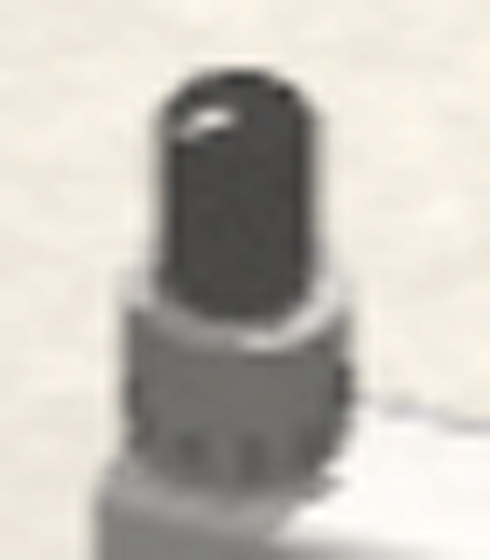

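```bash
cat > k.py <<'E'
from h import *
print(onz("top",260.8,197.2,135),onz("scene",286.4,211.5,150))
# front edge: table end at z=30, gauge x=-110
e=[onz("top",u,v,30)[:2] for u,v in((250,246.3),(254,246.8),(258,247.3),(260,247.7))]
yaw=np.radians(-6.9);d=np.array([np.cos(yaw),np.sin(yaw)]);n=np.array([-d[1],d[0]])
for p in e:print("front ax",p@d+110,p@n)
for z,q in((135,onz("top",260.8,197.2,135)),(150,onz("scene",286.4,211.5,150))):print("knob ax",q[:2]@d,"lat",q[:2]@n)
E
python3 k.py; sed -n 1,1p /dev/null
python3 - <<'E'
import sys;sys.path.insert(0,'.')
from h import *
# draw predicted features for a check
yaw=np.radians(-6.9);d=np.array([np.cos(yaw),np.sin(yaw)]);n=np.array([-d[1],d[0]])
q=(onz("top",260.8,197.2,135)[:2]+onz("scene",286.4,211.5,150)[:2])/2
print(q)
def G(x,y,z):return np.r_[q+x*d+y*n,z]
for nm,box,k in(("top",(225,175,295,255),7),("scene",(255,190,340,290),6)):
    im=cv2.imread(f"pics/{nm}0.png");u0,v0,u1,v1=box
    a=cv2.convertScaleAbs(cv2.resize(im[v0:v1,u0:u1],None,fx=k,fy=k,interpolation=cv2.INTER_CUBIC),alpha=1.5)
    def pl(pts,c):
        w=np.array([(proj(nm,G(*p))-[u0,v0]+.5)*k for p in pts]);cv2.polylines(a,[w.round().astype(np.int32)],True,c,1)
    th=np.linspace(0,6.28,40)
    for r,z in((11,165),(11,135),(17,135),(17,107)):pl([(r*np.cos(t),r*np.sin(t),z) for t in th],(0,0,255))
    pl([(-110,-20,30),(36,-20,30),(36,20,30),(-110,20,30)],(0,255,0))
    pl([(-18,-18,105),(18,-18,105),(18,79,105),(-18,79,105)],(255,0,255))
    cv2.imwrite(f"pics/ov_{nm}.png",a)
E
```

```text
[603.17172631  43.98892742 135.        ] [599.5259156   45.64034777 150.        ]
front ax 592.2419104669358 132.30045874478986
front ax 592.1392867513651 121.89350856602303
front ax 592.0366677667198 111.48703814479906
front ax 591.6014038892113 106.23828590507978
knob ax 593.5184690520708 lat 116.13347513606165
knob ax 589.7006672824796 lat 117.33493863767242
[601.34882095  44.8146376 ]
```

View pics/ov_top.png

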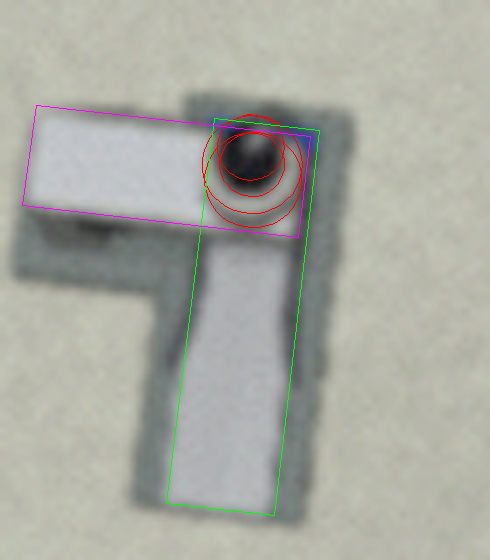

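View pics/ov_scene.png

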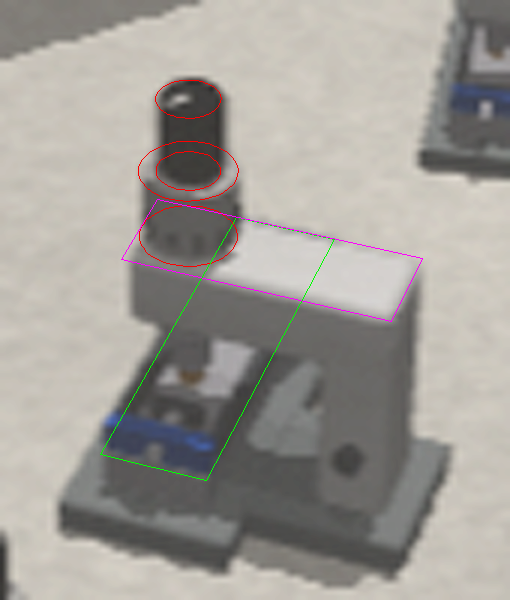

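```bash
cat >> h.py <<'E'
def quat(a):return [np.cos(a/2),np.sin(a/2),0,0]
def st(tag=""):
    s=env.read_state();print(tag,"t",round(s['time_s'],2),"p",s['tool_pos'].round(2),"F",s['force'].round(2),"Tz",s['wrist_torque'].round(3),"w",round(s['width'],1),"q",s['qpos'].round(3));return s
SP=np.array([517.1,-166.6]);SY=np.radians(-13.7)
GY=np.radians(-6.9);gd=np.array([np.cos(GY),np.sin(GY)]);gn=np.array([-gd[1],gd[0]]);GO=591.5*gd+118.8*gn
def G(x,y,z):return np.r_[GO+x*gd+y*gn,z]
E
python3 - <<'E'
from h import *
print("purple",onz("top",366,256,6),"gauge",GO)
g=SP-42*np.array([np.cos(SY),np.sin(SY)]);print(g)
print(env.ik([*g,180],quat(SY)))
set_gripper(40)
st()
env.reach([*g,170],quat(SY));st("hover")
cv2.imwrite("pics/top1.png",viewer.camera("top"));cv2.imwrite("pics/scene1.png",viewer.camera("scene"))
E
```

```text
purple [ 469.10655359 -231.73752691    6.        ] gauge [601.4882242   46.87863205]
[ 476.29493696 -156.65279787]
[-3.41490123e-01  4.33821669e-01  1.98032228e+00 -4.44089210e-16
  7.27448703e-01  1.46841631e+00]
 t 0.97 p [ 246.72 -574.21  302.68] F [0.04 0.61 0.05] Tz [0.001 0.018 0.023] w 39.9 q [-1.184  0.423  1.63  -0.     1.089 -0.019]
hover t 2.77 p [ 476.55 -157.27  170.25] F [-0.31 -0.58 -0.25] Tz [ 0.    -0.018  0.035] w 40.1 q [-0.342  0.452  1.984 -0.     0.706  1.468]
```

Run:
```python
from h import *
g=SP-42*np.array([np.cos(SY),np.sin(SY)])
print(env.move_l([*g,89],rate=80,f_stop=10));st("down")
set_gripper(5);st("grip")
print(env.move_l([*g,170],rate=120));st("lift")
cv2.imwrite("pics/top2.png",viewer.camera("top"));s=viewer.camera("scene");cv2.imwrite("pics/scene2.png",cv2.resize(s[130:330,120:400],None,fx=2.5,fy=2.5))
```

```text
False
down t 4.04 p [ 476.58 -156.74   89.39] F [-0.79 -0.28 -0.04] Tz [ 0.066  0.051 -0.014] w 39.8 q [-0.341  0.605  2.     0.     0.535  1.468]
grip t 4.57 p [ 476.41 -156.67   89.23] F [-0.    0.23  4.41] Tz [ 0.153  0.052 -0.002] w 14.0 q [-0.341  0.605  2.001  0.     0.535  1.468]
False
lift t 5.39 p [ 475.88 -156.5   169.56] F [-0.07  0.69 -2.28] Tz [ 0.052 -0.014 -0.058] w 13.9 q [-0.341  0.452  1.985  0.     0.705  1.468]
```

View pics/scene2.png

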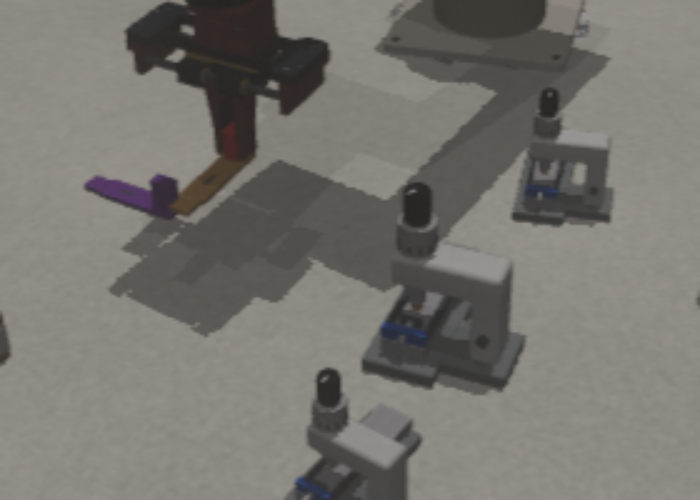

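Run:
```python
from h import *
env.reach(G(-172,0,165),quat(GY));st("pre")
env.move_l(G(-172,0,126),rate=120);st("low")
env.hold(.2)
for n,b,k in(("top",(215,180,305,290),5),("scene",(190,130,340,290),3.6)):
    im=viewer.camera(n);cv2.imwrite(f"pics/{n}3.png",im);u0,v0,u1,v1=b
    cv2.imwrite(f"pics/{n}3z.png",cv2.convertScaleAbs(cv2.resize(im[v0:v1,u0:u1],None,fx=k,fy=k,interpolation=cv2.INTER_CUBIC),alpha=1.5))
```

```text
pre t 6.41 p [431.26  67.18 164.97] F [ 0.19 -1.07 -0.54] Tz [ 0.047 -0.016 -0.005] w 13.9 q [ 0.127  0.391  2.124 -0.     0.626  1.819]
low t 6.88 p [430.97  66.79 125.86] F [-0.17 -0.27 -1.55] Tz [ 0.022 -0.019  0.016] w 13.9 q [ 0.126  0.476  2.136 -0.     0.531  1.819]
```

View pics/top3z.png

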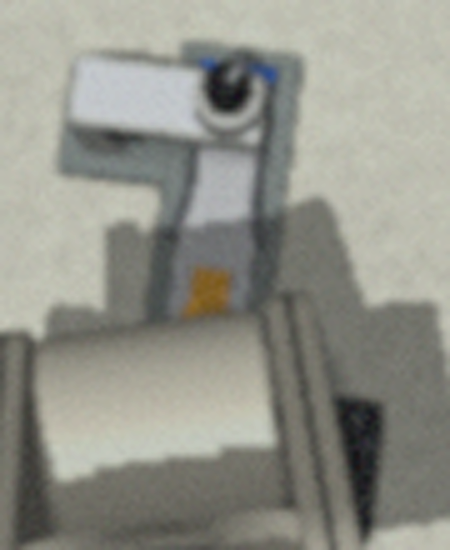

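View pics/scene3z.png

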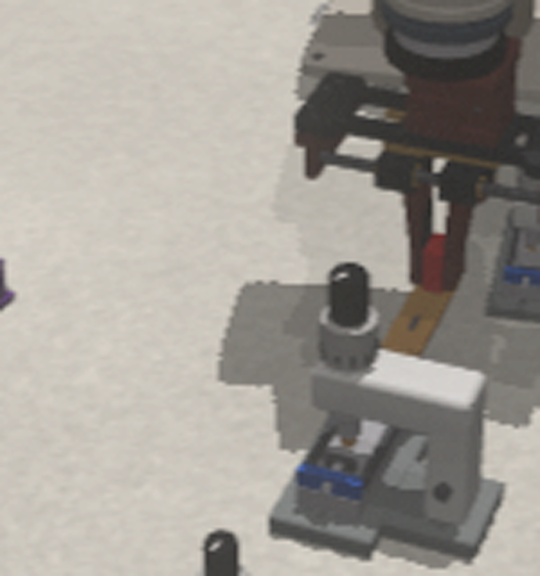

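Run:
```python
from h import *
print("small knob",tri([("top",228,298),("scene",339.5,170)]))
im=cv2.imread("pics/top3.png");h=cv2.cvtColor(cv2.resize(im,None,fx=4,fy=4,interpolation=cv2.INTER_CUBIC),cv2.COLOR_BGR2HSV)
o=cv2.inRange(h[900:1000,960:1080],(8,90,50),(28,255,255))
for v in range(0,100,6):
    c=np.where(o[v])[0]
    if len(c)<8:continue
    V=(900+v+.5)/4-.5;l=onz("top",(960+c[0])/4-.5,V,43)[:2];r=onz("top",(960+c[-1]+1)/4-.5,V,43)[:2]
    print(round(V,1),"w",round((l-r)@gn,1),"lat",round((l+r)@gn/2,2),"ax",round(l@gd-GO@gd,1))
g=cv2.cvtColor(im,cv2.COLOR_BGR2GRAY)
for v in (205,210,214,218,222,226,230,234):print(v,g[v,242:276].tolist())
```

```text
small knob (array([367.65246155, 121.31401414, 119.82281811]), [np.float64(0.3694389886300569), np.float64(0.3694389886300315)])
233.6 w 8.9 lat 121.66 ax -76.9
235.1 w 19.1 lat 118.01 ax -80.9
236.6 w 18.4 lat 117.87 ax -84.8
238.1 w 18.4 lat 118.05 ax -88.7
239.6 w 19.1 lat 117.9 ax -92.6
241.1 w 20.9 lat 119.03 ax -96.7
242.6 w 9.5 lat 124.91 ax -100.5
205 [112, 115, 119, 120, 121, 121, 125, 127, 128, 130, 133, 131, 122, 106, 84, 81, 87, 95, 96, 93, 88, 82, 79, 84, 88, 72, 54, 61, 78, 82, 85, 91, 112, 123]
210 [81, 77, 75, 79, 75, 76, 73, 73, 75, 73, 68, 55, 71, 92, 97, 97, 97, 93, 93, 90, 88, 83, 83, 76, 67, 54, 57, 77, 85, 82, 78, 90, 113, 124]
214 [84, 83, 85, 84, 85, 83, 81, 84, 80, 77, 65, 61, 85, 110, 118, 116, 117, 117, 115, 119, 116, 120, 114, 104, 71, 63, 77, 81, 82, 85, 96, 116, 126, 127]
218 [124, 123, 119, 115, 100, 83, 78, 84, 80, 73, 68, 83, 110, 118, 120, 119, 119, 120, 119, 121, 117, 117, 108, 85, 60, 61, 78, 82, 84, 85, 97, 120, 123, 124]
222 [127, 125, 126, 118, 104, 87, 83, 76, 65, 68, 86, 109, 120, 120, 118, 116, 119, 120, 119, 119, 118, 113, 100, 75, 58, 62, 74, 75, 69, 69, 79, 81, 80, 77]
226 [85, 94, 92, 77, 61, 52, 50, 46, 58, 71, 78, 78, 78, 81, 75, 74, 74, 74, 72, 76, 74, 73, 72, 56, 45, 45, 46, 51, 53, 58, 70, 77, 78, 77]
230 [81, 78, 76, 62, 57, 52, 53, 55, 69, 73, 76, 76, 76, 76, 76, 76, 74, 74, 77, 75, 74, 77, 73, 68, 53, 50, 50, 57, 56, 71, 76, 77, 77, 73]
234 [79, 81, 74, 59, 53, 51, 51, 62, 75, 75, 71, 72, 66, 67, 66, 66, 70, 68, 71, 70, 74, 74, 67, 56, 50, 56, 52, 52, 60, 75, 76, 78, 77, 74]
```

Run:
```python
from h import *
g=cv2.cvtColor(cv2.imread("pics/top0.png"),cv2.COLOR_BGR2GRAY).astype(float);g=cv2.GaussianBlur(g,(1,3),0)
A=[]
for v in range(211,247):
    r=g[v];m=259
    u=m
    while r[u]>95:u-=1
    l=u+(95-r[u])/(r[u+1]-r[u])
    u=m
    while r[u]>95:u+=1
    rr=u-1+(r[u-1]-95)/(r[u-1]-r[u])
    a=onz("top",l,v,32)[:2];b=onz("top",rr,v,32)[:2];c=(a+b)/2;A.append(((c-GO)@gd,(c-GO)@gn,(a-b)@gn))
A=np.array(A);print(A[::3].round(2));print(np.polyfit(A[:,0],A[:,1],1),A[:,1].mean())
```

```text
[[-1.5090e+01  7.0000e-02  2.3930e+01]
 [-2.2870e+01 -1.6600e+00  2.7650e+01]
 [-3.0900e+01 -1.1300e+00  2.8370e+01]
 [-3.8910e+01 -6.1000e-01  2.9220e+01]
 [-4.6860e+01 -4.7000e-01  3.2200e+01]
 [-5.4810e+01 -1.4000e-01  3.6190e+01]
 [-6.2650e+01 -6.1000e-01  3.9600e+01]
 [-7.0640e+01  4.7000e-01  4.0720e+01]
 [-7.8410e+01 -2.9000e-01  3.9590e+01]
 [-8.6250e+01 -3.0000e-01  4.1240e+01]
 [-9.4140e+01  3.3000e-01  3.9680e+01]
 [-1.0186e+02 -3.5000e-01  4.0750e+01]]
[-0.01148996 -1.16225877] -0.45866056038481695
```

Run:
```python
from h import *
print(env.move_l(G(-172,0.2,121.5),rate=40));st()
print(env.move_l(G(-172,0.2,116),rate=12,f_stop=4));s=st("contact")
z=s['tool_pos'][2]
env.move_l(G(-172,0.2,z+1.0),rate=20);env.hold(.2);s=st("up")
```

```text
False
 t 7.45 p [430.59  67.79 121.31] F [-0.41 -0.74 -1.66] Tz [ 0.01  -0.012 -0.002] w 13.8 q [0.129 0.485 2.137 0.    0.519 1.82 ]
True
contact t 7.78 p [430.71  67.82 118.57] F [0.18 1.54 2.62] Tz [ 0.165 -0.238  0.025] w 13.9 q [0.129 0.491 2.138 0.    0.512 1.82 ]
up t 8.23 p [430.6   67.71 119.45] F [ 0.48 -0.17 -1.4 ] Tz [0.017 0.037 0.023] w 14.0 q [0.129 0.49  2.137 0.    0.516 1.82 ]
```

Run:
```python
from h import *
for x,r,f in((-135,60,6),(-99,40,6)):
    print(env.move_l(G(x,0.2,119.4),rate=r,f_stop=f));s=st(f"x{x}")
im=viewer.camera("top");cv2.imwrite("pics/top4.png",cv2.convertScaleAbs(cv2.resize(im[175:285,215:305],None,fx=5,fy=5,interpolation=cv2.INTER_CUBIC),alpha=1.5))
```

```text
False
x-135 t 9.0 p [467.06  63.21 119.21] F [-0.18 -0.32 -1.26] Tz [0.017 0.051 0.025] w 13.4 q [0.109 0.52  2.062 0.    0.561 1.801]
False
x-99 t 10.05 p [502.89  58.97 119.32] F [ 0.63 -0.27 -2.8 ] Tz [ 0.05   0.007 -0.029] w 13.7 q [ 0.093  0.551  1.986 -0.     0.606  1.784]
```

View pics/top4.png

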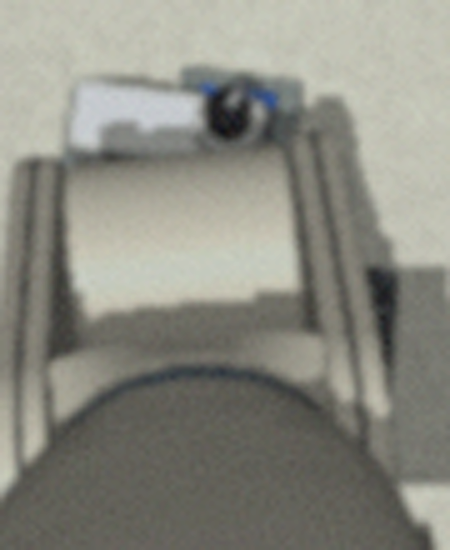

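No guide contact so far. Next I'll feel for the stop slowly.

Run:
```python
from h import *
print(env.move_l(G(-70,0.2,119.3),rate=6,f_stop=4));s=st("feel")
p=s['tool_pos'];print("gauge x",(p[:2]-GO)@gd,"y",(p[:2]-GO)@gn, "Fx along",s['force'][:2]@gd)
env.hold(.3);s=st("hold");print("F along",s['force'][:2]@gd,s['force'][:2]@gn)
```

```text
True
feel t 12.44 p [515.08  57.49 119.19] F [-0.41  0.92  5.34] Tz [0.087 0.047 0.034] w 13.9 q [0.088 0.563 1.959 0.    0.622 1.779]
gauge x -87.06168744781768 y 0.15718916674386207 Fx along -0.5126684606512785
hold t 12.74 p [515.06  57.52 119.19] F [-1.14  0.74  6.21] Tz [0.086 0.017 0.007] w 14.0 q [0.088 0.563 1.96  0.    0.622 1.779]
F along -1.2243902498902857 0.5929635711916141
```

Run:
```python
from h import *
for z in(119.6,120.0):
    env.move_l(G(-87.1,0.2,z),rate=10);env.hold(.3);s=st("z");print("F along",s['force'][:2]@gd)
    if s['force'][2]<0.5:break
```

```text
z t 13.32 p [514.96  57.53 119.47] F [ 0.08  0.42 -1.66] Tz [0.051 0.008 0.004] w 14.0 q [0.088 0.563 1.959 0.    0.625 1.779]
F along 0.027648820219120455
```

Run:
```python
from h import *
print(env.move_l(G(-72,0.2,119.85),rate=6,f_stop=4));s=st("feel")
p=s['tool_pos'];print("gauge x",(p[:2]-GO)@gd,"y",(p[:2]-GO)@gn, "Fx along",s['force'][:2]@gd)
env.hold(.3);s=st("hold");print("F along",s['force'][:2]@gd,s['force'][:2]@gn)
```

```text
True
feel t 13.97 p [515.09  57.38 119.16] F [-0.29  0.02  4.09] Tz [ 0.085  0.119 -0.032] w 13.7 q [0.088 0.564 1.957 0.    0.628 1.779]
gauge x -87.029885662551 y 0.04760343262794109 Fx along -0.29286076096672237
hold t 14.28 p [515.08  57.41 119.18] F [-0.85 -0.3   5.32] Tz [-0.007 -0.081  0.007] w 14.1 q [0.088 0.564 1.957 0.    0.628 1.779]
F along -0.8121932027586585 -0.4035479148059787
```

Run:
```python
from h import *
env.move_l(G(-87.1,0.2,120.5),rate=15);env.hold(.2);st("up")
print(env.move_l(G(-72,0.2,120.5),rate=6,f_stop=4));s=st("feel")
p=s['tool_pos'];print("gauge x",(p[:2]-GO)@gd,"y",(p[:2]-GO)@gn, "Fx along",s['force'][:2]@gd)
env.hold(.3);s=st("hold");print("F along",s['force'][:2]@gd,s['force'][:2]@gn)
```

```text
up t 14.75 p [514.79  57.53 120.26] F [ 0.32 -0.19 -0.9 ] Tz [ 0.038  0.018 -0.034] w 14.1 q [8.800e-02 5.620e-01 1.957e+00 1.000e-03 6.330e-01 1.779e+00]
True
feel t 15.47 p [515.24  57.32 119.87] F [ 0.37  0.38 -1.32] Tz [0.027 0.002 0.014] w 14.1 q [8.800e-02 5.640e-01 1.954e+00 1.000e-03 6.360e-01 1.778e+00]
gauge x -86.87818233691135 y 0.009083480430474467 Fx along 0.3237720222730232
hold t 15.78 p [514.92  57.34 119.62] F [-0.01  0.16  0.18] Tz [-0.011 -0.056 -0.004] w 13.8 q [8.800e-02 5.640e-01 1.955e+00 1.000e-03 6.360e-01 1.778e+00]
F along -0.02943847191094665 0.15390497909828832
```

```bash
cat > feel.py <<'E'
from h import *
R=quat(GY)
env.move_l(G(-90,0.2,120.3),rot=R,rate=20);env.hold(.3);s=st("back");f0=s['force'];print(s['orientation'].round(4))
x=-89
while x<-70:
    env.move_l(G(x,0.2,120.2),rot=R,rate=10);env.hold(.05);s=env.read_state();df=s['force']-f0;p=s['tool_pos']
    print(x,round(s['time_s'],2),"gx",((p[:2]-GO)@gd).round(2),"z",p[2].round(2),"F",(df[:2]@gd).round(2),(df[:2]@gn).round(2),df[2].round(2),"M",s['wrist_torque'].round(2))
    if df[:2]@gd<-2.5:break
    x+=.5
    if x>-85.4:x+=.5
E
python3 feel.py
```

```text
back t 16.37 p [512.22  57.9  120.29] F [-0.9   0.03 -1.77] Tz [ 0.024  0.061 -0.079] w 13.8 q [0.089 0.558 1.967 0.    0.617 1.781]
[ 0.9982 -0.0602  0.     -0.    ]
-89 16.67 gx -88.94 z 120.19 F 1.23 0.65 -0.3 M [ 0.08  0.08 -0.02]
-88.5 16.97 gx -88.49 z 120.2 F 0.87 -0.19 -0.6 M [ 0.09  0.06 -0.  ]
-88.0 17.27 gx -87.97 z 120.24 F 1.6 0.03 -0.23 M [ 0.08  0.02 -0.03]
-87.5 17.57 gx -87.5 z 120.19 F 0.94 0.31 0.06 M [ 0.03 -0.01 -0.03]
-87.0 17.87 gx -87.26 z 120.13 F -0.73 0.29 1.22 M [0.1  0.29 0.04]
-86.5 18.17 gx -87.1 z 120.03 F -3.26 1.26 1.74 M [0.24 0.66 0.01]
```

```bash
cat > lower.py <<'E'
from h import *
R=quat(GY)
env.move_l(G(-87.1,0.2,120.0),rot=R,rate=10);s=st("relax")
print(env.move_l(G(-87.1,0.2,118.6),rot=R,rate=6,f_stop=4));s=st("lowered")
f0=None
for x in(-87.1,-86.8,-86.5,-86.2,-85.9):
    env.move_l(G(x,0.2,119.1),rot=R,rate=10);env.hold(.05);s=env.read_state();df=s['force'];p=s['tool_pos']
    print(x,round(s['time_s'],2),"gx",((p[:2]-GO)@gd).round(2),"z",p[2].round(2),"F",(df[:2]@gd).round(2),(df[:2]@gn).round(2),df[2].round(2),"M",s['wrist_torque'].round(2))
    if df[:2]@gd<-3:break
set_gripper(34);st("open")
E
python3 lower.py
```

```text
relax t 18.42 p [514.91  57.53 119.95] F [-3.41  0.77 -0.84] Tz [0.143 0.608 0.024] w 14.3 q [ 0.088  0.561  1.961 -0.     0.62   1.78 ]
True
lowered t 18.65 p [514.9   57.54 119.23] F [-0.35  0.79  4.75] Tz [ 0.098  0.194 -0.024] w 14.0 q [0.088 0.562 1.961 0.    0.619 1.78 ]
-87.1 19.07 gx -87.2 z 119.22 F -3.72 -0.46 6.49 M [0.04 0.7  0.06]
open t 19.6 p [515.12  57.51 119.05] F [ 0.15 -0.2   0.07] Tz [ 0.074  0.    -0.038] w 34.0 q [ 0.088  0.562  1.961 -0.     0.618  1.779]
```

Run:
```python
from h import *
env.move_l(G(-87,0.2,200),rot=quat(GY),rate=150);st("up")
env.reach(G(-87,-150,260),quat(GY));st("aside")
for n,b,k in(("top",(225,175,295,255),7),("scene",(255,180,340,280),6)):
    im=viewer.camera(n);cv2.imwrite(f"pics/{n}5.png",im);u0,v0,u1,v1=b
    cv2.imwrite(f"pics/{n}5z.png",cv2.convertScaleAbs(cv2.resize(im[v0:v1,u0:u1],None,fx=k,fy=k,interpolation=cv2.INTER_CUBIC),alpha=1.6))
st()
```

```text
up t 20.29 p [514.78  57.48 199.63] F [-0.32  0.51  0.1 ] Tz [ 0.019  0.045 -0.049] w 34.2 q [ 0.088  0.42   1.935 -0.     0.787  1.779]
aside t 20.98 p [496.7  -91.21 259.04] F [ 0.78 -0.53 -0.56] Tz [0.07  0.005 0.022] w 34.1 q [-2.050e-01  3.090e-01  1.926e+00  1.000e-03  9.080e-01  1.487e+00]
 t 21.08 p [496.81 -90.32 258.86] F [ 0.43 -0.46 -0.58] Tz [ 0.022 -0.009  0.046] w 34.3 q [-0.204  0.31   1.926  0.     0.908  1.486]
```

View pics/top5z.png

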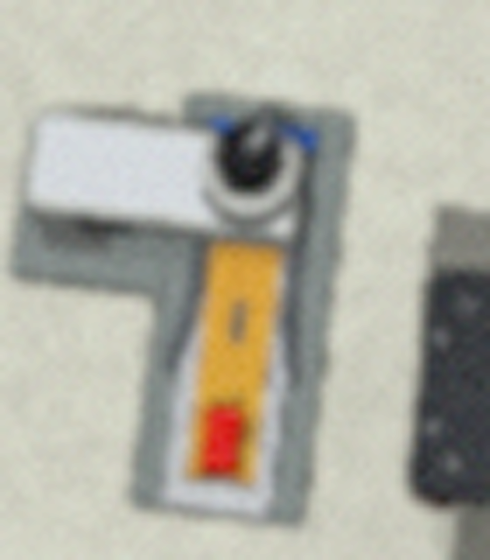

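View pics/scene5z.png

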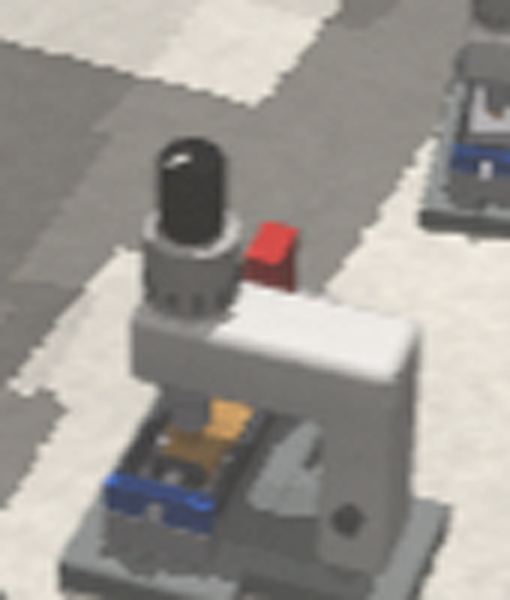

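```bash
cat > kg.py <<'E'
from h import *
K=G(0,-0.3,0)[:2]
def aof(q6,c=None):
    c=K if c is None else c
    return np.arctan2(c[1],c[0])+np.pi/2-q6
a=aof(-0.73)
set_gripper(44)
q=env.ik([*K,260],quat(a));print(q)
env.reach([*K,260],quat(a));st("above")
print(env.move_l([*K,219.5],rot=quat(a),rate=80,f_stop=8));s0=st("at")
set_gripper(10);env.hold(.15);s=st("grip")
d=(s['tool_pos']-s0['tool_pos'])[:2];y=np.array([np.cos(a-np.pi/2),np.sin(a-np.pi/2)]);x=np.array([np.cos(a),np.sin(a)])
print("shift jaw",d@y,"perp",d@x,"F jaw",s['force'][:2]@y,s['force'][:2]@x,"abs shift",d,"jaw",y)
E
python3 kg.py
```

```text
[ 5.75652846e-02  4.42298976e-01  1.71154804e+00 -4.44089210e-16
  9.87745641e-01 -7.49727654e-01]
above t 23.41 p [601.36  46.38 259.99] F [ 0.05 -0.31 -0.45] Tz [-0.049 -0.075  0.052] w 44.1 q [ 0.057  0.442  1.712 -0.     0.988 -0.749]
False
at t 24.07 p [601.49  46.59 219.19] F [ 0.03  0.12 -0.12] Tz [ 0.039 -0.109  0.036] w 43.9 q [ 0.058  0.496  1.736  0.     0.911 -0.75 ]
grip t 24.7 p [601.24  46.15 219.95] F [-2.48 -3.6   5.64] Tz [-0.68   0.457 -0.014] w 21.4 q [ 5.700e-02  4.950e-01  1.736e+00 -1.000e-03  9.120e-01 -7.500e-01]
shift jaw -0.4939323927833044 perp -0.114613985678086 F jaw -4.31994418249368 -0.6992969683452785 abs shift [-0.2587336  -0.43607625] jaw [0.69145659 0.72241801]
```

```bash
cat > kg2.py <<'E'
from h import *
K=G(0,-0.3,0)[:2]; a0=np.arctan2(K[1],K[0])+np.pi/2+0.73
y0=np.array([np.cos(a0-np.pi/2),np.sin(a0-np.pi/2)])
K=K-0.8*y0
set_gripper(44)
s=env.read_state()
env.move_l([*K,219.5],rot=quat(a0),rate=60)
j=np.array(env.read_state()['qpos']);j[5]=-2.32;env.move_joints(j)
s0=st("rot");a=2*np.arctan2(s0['orientation'][1],s0['orientation'][0]);print("a",a)
env.move_l([*K,219.5],rot=quat(a),rate=60);env.hold(.1);s0=st("at")
set_gripper(10);env.hold(.15);s=st("grip")
d=(s['tool_pos']-s0['tool_pos'])[:2];y=np.array([np.cos(a-np.pi/2),np.sin(a-np.pi/2)]);x=np.array([np.cos(a),np.sin(a)])
print("K",K,"shift jaw",d@y,"perp",d@x,"F jaw",s['force'][:2]@y,s['force'][:2]@x,"jaw",y)
E
python3 kg2.py
```

```text
rot t 26.91 p [600.9   45.97 219.52] F [-0.05 -0.41 -0.41] Tz [ 0.104 -0.121  0.021] w 44.2 q [ 0.057  0.495  1.737  0.     0.91  -2.319]
a 3.9464170349827383
at t 27.26 p [600.91  46.   219.51] F [-0.24 -0.29  0.19] Tz [ 0.012 -0.108  0.02 ] w 44.0 q [ 0.057  0.495  1.737 -0.     0.91  -2.319]
grip t 27.89 p [600.56  46.3  219.51] F [-3.1   3.32  3.44] Tz [ 0.721  0.502 -0.001] w 21.4 q [ 5.700e-02  4.950e-01  1.737e+00  1.000e-03  9.110e-01 -2.319e+00]
K [600.89901788  46.00287044] shift jaw 0.4609595080660114 perp 0.02225828439832514 F jaw 4.535471322044763 -0.2427102173783391 jaw [-0.72070891  0.69323782]
```

```bash
cat > turn.py <<'E'
from h import *
K=np.array([600.899,46.003]);a=3.94642;y=np.array([np.cos(a-np.pi/2),np.sin(a-np.pi/2)]);K=K+0.75*y
env.move_l([*K,219.5],rot=quat(a),rate=30);env.hold(.1);s=st("centred");print(K)
J=np.array(env.ik([*K,219.5],quat(a)));print(J)
np.save("J.npy",J)
for i in range(1,6):
    q=J.copy();q[5]=J[5]+.15*i;env.move_joints(q);env.hold(.05)
    s=env.read_state();print(round(s['time_s'],2),"q6",s['qpos'][5].round(3),"T",s['wrist_torque'].round(3),"F",s['force'].round(1))
E
python3 turn.py
```

```text
centred t 28.24 p [600.4   46.43 219.54] F [-2.3   1.61  2.64] Tz [0.379 0.284 0.03 ] w 21.5 q [ 0.057  0.494  1.738 -0.     0.909 -2.318]
[600.35846678  46.52292676]
[ 5.75738274e-02  4.94051058e-01  1.73822231e+00 -4.44089210e-16
  9.09319286e-01 -2.31804985e+00]
28.56 q6 -2.172 T [ 0.296  0.251 -0.03 ] F [-2.7  0.3  2.8]
28.88 q6 -2.023 T [ 0.273  0.14  -0.052] F [-2.7  1.1  1.3]
29.19 q6 -1.874 T [ 0.185  0.116 -0.023] F [-0.8  0.5  2.2]
29.51 q6 -1.724 T [ 0.142  0.176 -0.072] F [-1.9 -0.1  2.7]
29.82 q6 -1.574 T [ 0.123  0.105 -0.094] F [-1.2  0.6  3.1]
```

Run:
```python
from h import *
im=viewer.camera("scene");cv2.imwrite("pics/scene6.png",im);o=cv2.imread("pics/scene5.png")
f=lambda i:cv2.convertScaleAbs(cv2.resize(i[215:268,268:302],None,fx=11,fy=11,interpolation=cv2.INTER_CUBIC),alpha=1.9)
cv2.imwrite("pics/s56.png",np.hstack([f(o),f(im)]))
```

```text
(no output)
```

View pics/s56.png

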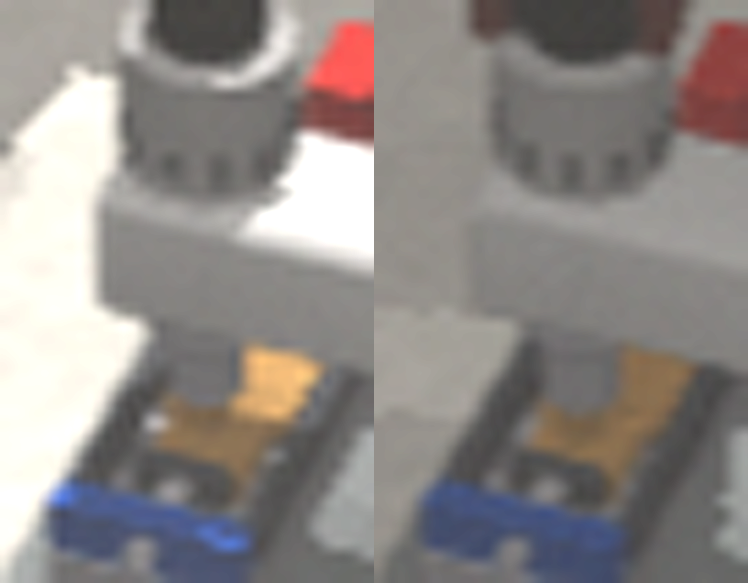

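```bash
cat > step.py <<'E'
import sys
from h import *
J=np.load("J.npy");tr0=float(sys.argv[1]);n=int(sys.argv[2]);dst=float(sys.argv[3]) if len(sys.argv)>3 else .15
for i in range(1,n+1):
    tr=tr0+dst*i;q=J.copy();q[5]=J[5]+tr;env.move_joints(q)
    T=[]
    for _ in range(5):env.hold(.02);s=env.read_state();T.append(np.r_[s['wrist_torque'],s['force']])
    T=np.mean(T,0);im=viewer.camera("scene");cv2.imwrite(f"pics/tr{int(round(tr*100)):03d}.png",im)
    print(round(s['time_s'],2),"tr",round(tr,3),"act",(s['qpos'][5]-J[5]).round(3),"T",T[:3].round(3),"F",T[3:].round(1))
E
python3 step.py .75 4
```

```text
30.23 tr 0.9 act 0.895 T [ 0.044  0.115 -0.068] F [-1.3  0.5  2.7]
30.62 tr 1.05 act 1.045 T [-0.005  0.135 -0.062] F [-1.  -0.3  3. ]
31.02 tr 1.2 act 1.195 T [-0.058  0.137 -0.053] F [-1.5 -0.6  3.1]
31.43 tr 1.35 act 1.345 T [-0.071  0.161 -0.076] F [-1.1 -0.3  3.1]
```

```bash
cat > sl.py <<'E'
import cv2,numpy as np,glob,sys
fs=sorted(glob.glob("pics/tr*.png"))[-int(sys.argv[1]):]
f=lambda p:cv2.convertScaleAbs(cv2.resize(cv2.imread(p)[223:256,276:298],None,fx=8,fy=8,interpolation=cv2.INTER_CUBIC),alpha=2)
I=[f(p) for p in fs];r=[np.hstack(I[k:k+4]) for k in range(0,len(I),4)]
w=max(x.shape[1] for x in r);r=[np.pad(x,((0,0),(0,w-x.shape[1]),(0,0))) for x in r]
cv2.imwrite(sys.argv[2],np.vstack(r));print(fs)
E
python3 sl.py 4 pics/sl1.png; python3 step.py 1.35 3
```

```text
['pics/tr090.png', 'pics/tr105.png', 'pics/tr120.png', 'pics/tr135.png']
31.82 tr 1.5 act 1.495 T [-0.108  0.196 -0.052] F [-1.2 -0.4  3.4]
32.23 tr 1.65 act 1.645 T [-0.117  0.257 -0.012] F [-1.7 -0.4  3.8]
32.62 tr 1.8 act 1.795 T [-0.095  0.229  0.005] F [-1.3  0.1  3.8]
```

View pics/sl1.png

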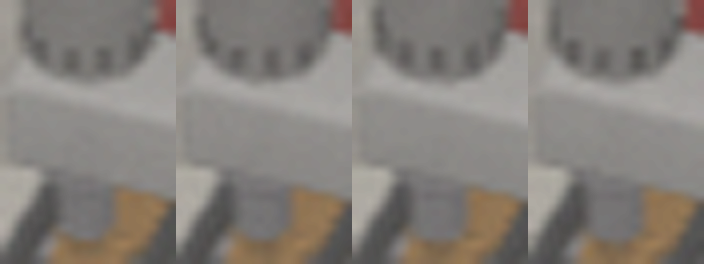

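```bash
cat > sl2.py <<'E'
import cv2,numpy as np,glob,sys
fs=sorted(glob.glob("pics/tr*.png"))[-int(sys.argv[1]):]
f=lambda p:cv2.convertScaleAbs(cv2.resize(cv2.imread(p)[215:238,276:298],None,fx=12,fy=12,interpolation=cv2.INTER_CUBIC),alpha=2.4,beta=-60)
I=[f(p) for p in fs]
while len(I)%3:I.append(I[-1]*0)
r=[np.hstack(I[k:k+3]) for k in range(0,len(I),3)]
cv2.imwrite(sys.argv[2],np.vstack(r)[:600]);print(fs)
def prof(p): # row profile along dots
    g=cv2.cvtColor(cv2.imread(p),cv2.COLOR_BGR2GRAY);return g[228:232,277:297].mean(0).round().astype(int)
for p in fs:print(p[-7:-4],prof(p))
E
python3 sl2.py 6 pics/sl2.png
```

```text
['pics/tr105.png', 'pics/tr120.png', 'pics/tr135.png', 'pics/tr150.png', 'pics/tr165.png', 'pics/tr180.png']
105 [75 74 68 59 59 57 52 55 60 60 53 53 59 58 52 52 62 70 77 80]
120 [76 73 66 62 58 51 54 61 58 51 55 60 59 52 50 58 58 68 77 79]
135 [75 72 68 61 51 55 60 54 52 57 60 57 48 51 58 54 57 69 77 79]
150 [75 74 69 58 56 60 54 50 57 61 57 50 53 58 54 52 59 69 76 79]
165 [75 73 68 62 61 53 53 60 60 55 51 57 58 55 52 56 58 66 76 79]
180 [74 73 66 61 57 50 54 60 56 50 54 60 58 51 50 58 59 66 76 78]
```

View pics/sl2.png

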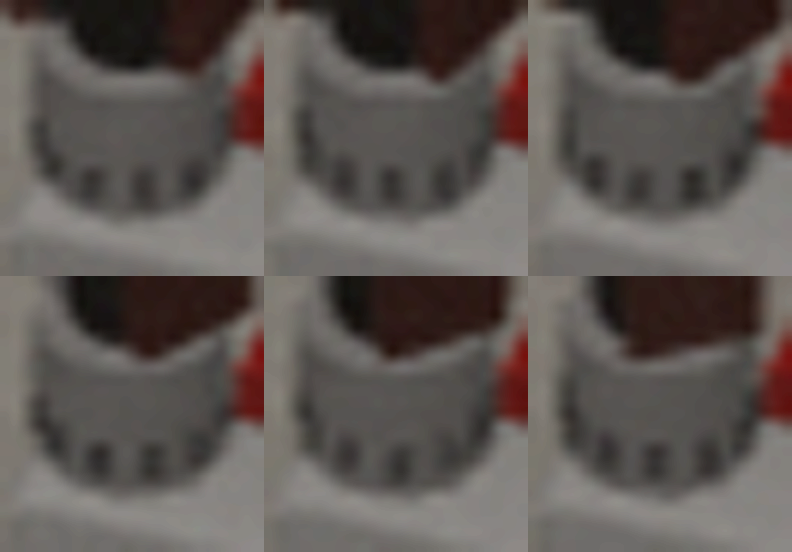

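```bash
python3 step.py 1.8 3; python3 sl2.py 5 pics/sl3.png
```

```text
33.02 tr 1.95 act 1.945 T [-0.081  0.291 -0.01 ] F [-2.  -0.4  4.3]
33.42 tr 2.1 act 2.095 T [-0.04   0.3   -0.006] F [-1.7 -0.3  4.7]
33.83 tr 2.25 act 2.245 T [-0.054  0.322 -0.002] F [-2.  -0.2  4.7]
['pics/tr165.png', 'pics/tr180.png', 'pics/tr195.png', 'pics/tr210.png', 'pics/tr225.png']
165 [75 73 68 62 61 53 53 60 60 55 51 57 58 55 52 56 58 66 76 79]
180 [74 73 66 61 57 50 54 60 56 50 54 60 58 51 50 58 59 66 76 78]
195 [74 72 66 61 56 50 54 59 56 52 54 60 58 52 50 58 58 66 76 78]
210 [74 72 66 61 56 50 54 59 56 50 54 59 58 51 50 58 58 66 76 78]
225 [74 72 66 61 56 51 54 59 57 51 54 59 59 51 50 57 58 66 76 78]
```

The sleeve marks stopped moving at about 1.75 rad, and the knob is now at 2.25. That puts the slip at 0.45–0.6 rad, so I'll let go here.

Run:
```python
from h import *
set_gripper(44);s=st("open")
p=s['tool_pos'];env.move_l([p[0],p[1],275],rate=100);st("up")
env.reach(G(-87,-170,290),quat(GY));st("aside")
for n,b,k in(("top",(240,180,280,215),15),("scene",(260,190,320,265),8)):
    im=viewer.camera(n);cv2.imwrite(f"pics/{n}7.png",im);u0,v0,u1,v1=b
    cv2.imwrite(f"pics/{n}7z.png",cv2.convertScaleAbs(cv2.resize(im[v0:v1,u0:u1],None,fx=k,fy=k,interpolation=cv2.INTER_CUBIC),alpha=1.7))
g=cv2.cvtColor(cv2.imread("pics/scene7.png"),cv2.COLOR_BGR2GRAY);print(g[228:232,277:297].mean(0).round().astype(int))
```

```text
open t 34.43 p [600.36  46.52 219.41] F [ 0.28 -0.5   0.76] Tz [ 0.005 -0.156 -0.061] w 43.7 q [ 0.058  0.494  1.738 -0.     0.909 -0.068]
up t 35.14 p [600.08  46.52 274.79] F [ 0.26 -0.6   0.61] Tz [-0.039 -0.046  0.055] w 44.0 q [ 0.058  0.422  1.704  0.     1.016 -0.068]
aside t 36.5 p [ 494.8  -111.27  289.71] F [ 0.42  0.42 -1.28] Tz [ 0.025  0.036 -0.   ] w 44.0 q [-0.245  0.268  1.898  0.     0.976  1.445]
[126 104  75  62  58  52  56  62  58  53  56  62  61  54  53  60  72 100
 130 143]
```

View pics/top7z.png

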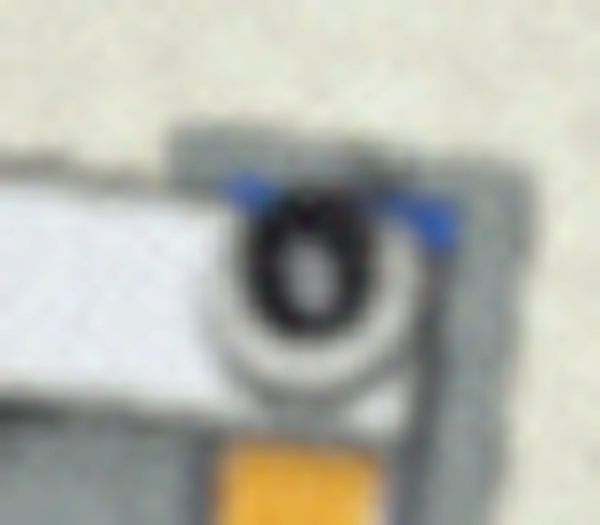

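View pics/scene7z.png

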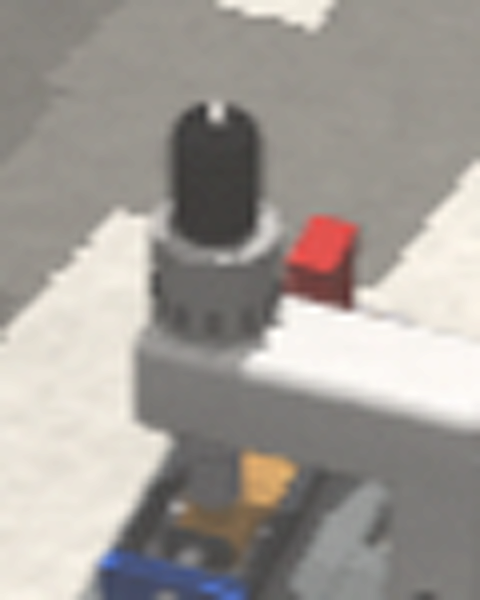

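Run:
```python
from h import *
st();im=viewer.camera("top");cv2.imwrite("pics/top8.png",im);workorder.sign_off()
```

```text
t 36.6 p [ 494.94 -111.15  289.81] F [-0.14  0.07 -0.1 ] Tz [0.017 0.006 0.032] w 44.0 q [-0.244  0.268  1.898  0.     0.976  1.445]
the job is handed in; nothing more can be done
```

View pics/top8.png

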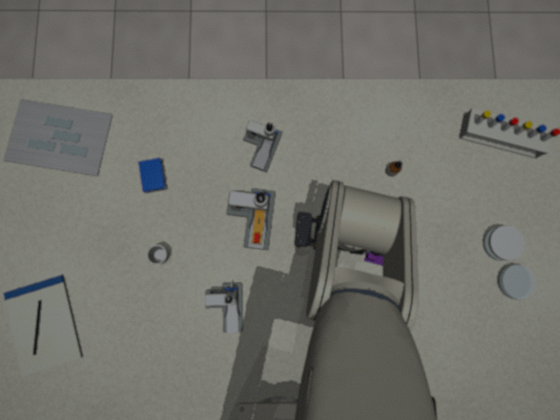

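I slid the spacer between the guides until it rested on the stop, clamped it with the ratchet knob, let go and handed the job in at about 36.6 s.

- **Stop:** the spacer met the stop screw with its nose about 10 mm past the spindle axis, at about 3–4 N. I released it lying flat on the table.
- **False stops:** three earlier slow approaches tripped the force limit early. The first two were vertical contact with the table. The third showed no clear cause, probably tool tilt. I backed off 3 mm, levelled the tool and felt again.
- **Ratchet:** I turned the knob 2.25 rad clockwise. The marks on the sleeve stopped moving at about 1.75 rad, so it slipped about 0.45–0.6 rad (26–34°). The white line on the knob moved about as far as I turned it, so the grip did not slip. The sleeve stayed put after I let go.
- **Torque reading:** the wrist torque never gave a clean 0.08 to 0.13 N m rise. Its sign was also unexpected, and it only shifted by about 0.05 N m around the slip. My slip figure therefore rests on the sleeve marks.
- **Final picture:** the spacer is in the gauge and the gripper is clear of it. The bottle (395,167), cup (158,253) and slide box (152,175) are where they started. I did not look again to confirm the nose is still on the screw after clamping.

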